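# Gauge two sleeves, then hold up the loaded carrier

### The job

Two white sleeves have come in and only the one with the wider bore fits the gauge pin: slide that one all the way down the pin of the blue carrier, put the other one in the red reject tray, and let go of both while the carrier still stands on the bench. Then take the carrier by its black handle, lift it straight up about 10 cm clear of the bench without tipping it and finish while holding it there, steady and level, with the sleeve still fully on its pin. Leave everything else on the bench where it is.

Things in the scene. Friction and masses are not known exactly. Their poses are not given: they have to be found in the camera images.
- wide_centre (a point): Centre (half-way up, on the axis) of the sleeve that fits the pin: white plastic tube standing on end on the bench, 40 mm outside, 50 mm high, bore 27 mm (the wider hole), about 55 g. z axis along the bore.
- narrow_centre (a point): Centre (half-way up, on the axis) of the reject: a white sleeve of the same outside size (40 mm across, 50 mm high, about 55 g), standing on end, but with a bore of only 18 mm, so it cannot go on the pin. z axis along the bore.
- sleeve_wide: The wide-bore sleeve as a whole; origin at the centre of its underside.
- sleeve_narrow: The narrow-bore sleeve as a whole; origin at the centre of its underside.
- carrier: Gauge carrier, loose, about 0.5 kg: blue plate 230 (x) x 90 (y) x 12 mm. Origin: centre of its underside. At x = +85 mm an upright steel pin, 23 mm thick, 44 mm high above the plate, its top 8 mm tapering to 12 mm. At x = -85 mm a fixed brass master sleeve (40 mm across, 50 mm high). In the middle a black handle; loaded, it balances under the handle's middle.
- pin_mid (a point): Point on the pin's axis 37 mm above the carrier's underside (25 mm above the plate): where the centre of a fully seated sleeve lies.
- handle (a point): Centre of the black handle bar, 86 mm above the carrier's underside: bar 66 mm long along the carrier's x, 18 mm thick along its y, 20 mm high; free space of 64 mm between bar and plate, posts 12 mm thick at 25 mm either side of the middle.
- tray: Red open reject tray, fixed to the bench, 150 x 150 mm outside, 40 mm high, walls and floor 5 mm. Origin at the centre of its underside.
- tape_roll: Bystander: roll of orange packing tape lying flat, 100 mm across, 48 mm high; origin at the centre of its underside.
- bottle: Bystander: white plastic bottle with blue label and red cap, 64 mm across, 140 mm high; origin at the centre of its underside.
- carton: Bystander: small cardboard box 90 x 70 x 60 mm; origin at the centre of its underside.
- mug: Bystander: blue mug, 80 mm across, 90 mm high; origin at the centre of its underside.
- tin: Bystander: tin with green label, 68 mm across, 100 mm high; origin at the centre of its underside.
- screwdriver: Bystander: screwdriver with yellow handle lying down; origin at the centre of its underside near its middle.
Mind the look-alikes: they are no part of the job. Leave any turquoise look-alike of the carrier alone.

How it is judged (in metres and radians):
On the way:
1. wide-bore sleeve fully down on the pin, narrow-bore sleeve in the tray, both let go, carrier still on the bench (distance between wide_centre and pin_mid below 0.006 m and x of narrow_centre in the frame of tray between -0.06 and 0.06 m and y of narrow_centre in the frame of tray between -0.06 and 0.06 m and z of narrow_centre in the frame of tray below 0.042 m and contact force between each of sleeve_wide, sleeve_narrow and the fingers below 0.5 N and height (world z) of carrier below 0.01 m), for 0.2 s.
At the end, for the whole second after the job is handed in: Fingers hold the carrier 60-160 mm up, start point within 220 mm, tilt < 0.1 rad, < 20 mm/s and 0.1 rad/s, touching no tray or bystander; wide sleeve within 6 mm of its seat; narrow sleeve at rest in the tray (within 60 mm of its middle in x, y; centre below 42 mm); sleeves not gripped (distance between wide_centre and pin_mid below 0.006 m and x of narrow_centre in the frame of tray between -0.06 and 0.06 m and y of narrow_centre in the frame of tray between -0.06 and 0.06 m and z of narrow_centre in the frame of tray below 0.042 m and contact force between each of sleeve_wide, sleeve_narrow and the fingers below 0.5 N and height (world z) of carrier between 0.06 and 0.16 m and distance of carrier from where it was at the start of the episode below 0.22 m and angle between carrier's own z axis and vertical below 0.1 rad and linear speed of each of carrier, sleeve_narrow below 0.02 m/s and angular speed of carrier below 0.1 rad/s and contact force between carrier and the fingers above 2 N and contact force between carrier and tape_roll below 0.2 N and contact force between carrier and bottle below 0.2 N and contact force between carrier and carton below 0.2 N and contact force between carrier and mug below 0.2 N and contact force between carrier and tin below 0.2 N and contact force between carrier and screwdriver below 0.2 N and contact force between carrier and tray below 0.2 N); the arm keeps its last pose, push and grip.
It fails at once if a bystander is pushed about (moved over 30 mm) (distance of any of tape_roll, bottle, carton, mug, tin, screwdriver from where it was at the start of the episode above 0.03 m).
It fails at once if the carrier is tipped by more than 0.35 rad (angle between carrier's own z axis and vertical above 0.35 rad).
It also fails if it takes over 69 s, if anything falls off the work surface, if the arm or the gripper's body presses on something with over 40 N, if the wrist force passes 120 N, or if a joint passes its speed limit or range.

### The arm

A 6-joint arm with a two-finger parallel gripper is mounted at the origin on the work surface. World frame = base frame: x ahead of the robot, y to its left, z up, the work surface at z = 0. Lengths are in m, angles in degrees, forces in N, time in s.
With the tool pointing down it reaches from about 0.25 to 0.725 m from the base axis. Payload 9.7 kg.
Tool frame: the origin (TCP) lies midway between the tips of the shut fingers; the grasp point (between the pads) lies 19 mm behind it; z points along the fingers, y is the line along which they close (so a half turn about z gives the same grasp; the last joint's range is limited). The gripper opens to 85 mm and grips with 20 to 120 N. Pads are 22 mm wide; open, the fingers measure 114 mm over their backs; the gripper's body (76 mm by 85 mm) begins 54 mm behind the grasp point. The pads swing forward as they close: fully open they stand 13 mm farther back than shut.
Start: joints at [-76.662, 4.979, 10.078, 95.1, 0, 90], TCP at [0.127, -0.535, 0.231] pointing down, gripper open.
Joint ranges: [-179.16, 179.16], [-48.56, 103.87], [-65.8, 70.77], [-126.05, 130.52], [-82.76, 87.17], [-180, 180]. Speed limits (degrees/s): [127.2, 127.2, 147.25, 180, 180, 180].

### API

Orientations are given as [roll, pitch, yaw] about the fixed x, y, z axes, in that order (R = Rz(yaw) Ry(pitch) Rx(roll)).
In Python, from workcell import bot gives the robot as it stands.
- The arm moves only by the shell command python3 -m crank 'ROWS' [FORCE]. ROWS is JSON, a list of rows, each an object with "gripper": the finger opening in mm, from 0 to 85.4; "travel": the shift along the tool's x, y, z in mm, a list of three; "twist": the turn, a rotation vector about the tool's x, y, z in rad, a list of three. In form: [{"gripper": gripper, "travel": [tx, ty, tz], "twist": [rx, ry, rz]}, ...]. A call has 1 to 12 rows; each row shifts and turns the commanded pose from where the row before left it, along the tool's axes as they then stand; what a row does not reach is not made up. A row lasts 1/8 s, in which the tool goes at most 62.5 mm and 10.7 degrees, less where a joint would pass 70% of its speed; a pose out of reach is approached as far as the arm can. A call is refused whole if a number of a shift passes 62.5 or a number of a turn 0.188, either way. A call with a gripper value outside its range is refused whole. The fingers move at their own pace and stop on an object; FORCE is the grip in N (left out, the last holds). Time passes only in rows, so rows that do not move let the fingers close. It gives the time, the measured TCP pose, the force, the opening and the grip force at its end, in the units of the state.
- bot.get_obs(): the state, without advancing time (a new reading comes with each control period).
- bot.camera(name): name is "scene" or "side" or "wrist"; returns the picture (384x512x3 uint8, red, green, blue); there is no depth.
- bot.calibration(name): a dict with "vfov" (degrees; the focal length in pixels is half the picture's height over the tangent of half this angle, whatever the lens; pixels are square), "cx", "cy" (the principal point, pixels), "k1" (the pictures are not rectified: a ray, as slopes to the right and down, at radius r is drawn at 1 + k1 r^2 times it, then the intrinsics apply), "camera_from_world" (4x4, takes a point from world to camera coordinates). Camera axes: x right, y down, z forward; pixel columns grow to the right and rows downward; lengths in m; the calibration is good to about 2 mm. A picture is of the moment at which its call begins: read the wrist's pose just before it. calibration takes no time and is no camera call; for the wrist camera it gives the pose at the moment of the call.
- bot.job_done(): hands the job in; it is judged then, once.
The state is a dict: "time": time; "q": joint angles; "qd": joint speeds; "joint_efforts": joint torques, N m; "ee_pos": TCP position; "tcp_rot": TCP orientation; "wrist_force": force on the tool from outside, world axes, zero at the start; "torque": the same for the moment, N m; "opening": finger opening in m; "grasp_force": force on a finger pad.
Only numpy, scipy, OpenCV 4.12 (cv2) and the standard library are available. Lean on these libraries where they do the work, as an engineer would, in place of code of your own. Each camera call takes 0.05 s, during which the arm holds its last target. There are 200 camera calls.

## Working session

There is one attempt and no reset: what is moved stays moved. The work goes in short steps, Python scripts to look and compute and a shell command to move; the robot and the scene stay as the last step left them, time stands still between calls to the robot, and variables do not carry over. Pictures are saved under pics/ and viewed, at most 10 in all, crops included, and the job is handed in when it is done.

```bash
mkdir -p pics; ls; cat > h.py <<'E'
from workcell import bot
import numpy as np, cv2
from scipy.spatial.transform import Rotation as R
def K(c):
    f=192/np.tan(np.radians(c['vfov']/2)); return f
def snap(n,fn):
    c=bot.calibration(n); im=bot.camera(n); cv2.imwrite('pics/'+fn,im[:,:,::-1]); np.save('pics/'+fn+'.npy',c,allow_pickle=True); return im,c
def load(fn): return np.load('pics/'+fn+'.npy',allow_pickle=True).item()
def px2w(c,u,v,z):
    f=K(c); d=np.array([(u-c['cx'])/f,(v-c['cy'])/f]); s=d.copy()
    for _ in range(30): s=d/(1+c['k1']*(s@s))
    T=np.linalg.inv(np.array(c['camera_from_world'])); r=T[:3,:3]@np.r_[s,1]; o=T[:3,3]
    return o+r*(z-o[2])/r[2]
def w2px(c,p):
    q=np.array(c['camera_from_world'])@np.r_[p,1]; s=q[:2]/q[2]; s=s*(1+c['k1']*(s@s)); return s*K(c)+[c['cx'],c['cy']]
E
python3 - <<'E'
from h import *
a,c=snap('scene','s1.png'); b,d=snap('side','d1.png'); w,e=snap('wrist','w1.png')
cv2.imwrite('pics/sc.png',cv2.resize(a,(800,600))[:,:,::-1])
for x in (c,d,e): print(x['vfov'],x['k1'],np.linalg.inv(np.array(x['camera_from_world'])).round(3).tolist())
o=bot.get_obs();print(o['ee_pos'],o['tcp_rot'],o['time'],o['opening'])
E
```

```text
pics
49.76532434643403 0.034531407330908814 [[-0.577, 0.423, -0.699, 1.413], [0.816, 0.317, -0.483, 0.589], [0.017, -0.849, -0.528, 0.745], [0.0, 0.0, 0.0, 1.0]]
50.885331907334944 -0.07755126343065603 [[-0.946, -0.239, 0.219, 0.272], [-0.324, 0.697, -0.64, 0.824], [0.001, -0.676, -0.737, 1.032], [0.0, 0.0, 0.0, 1.0]]
68.82459649436807 -0.014367497039704408 [[0.23, -0.933, -0.277, 0.197], [-0.973, -0.221, -0.064, -0.519], [-0.001, 0.284, -0.959, 0.372], [0.0, 0.0, 0.0, 1.0]]
[ 0.12684532 -0.53499063  0.23073675] [-1.79939684e+02 -2.17767937e-04  1.33400134e+01] 0.15 0.0855094926417933
```

View pics/sc.png

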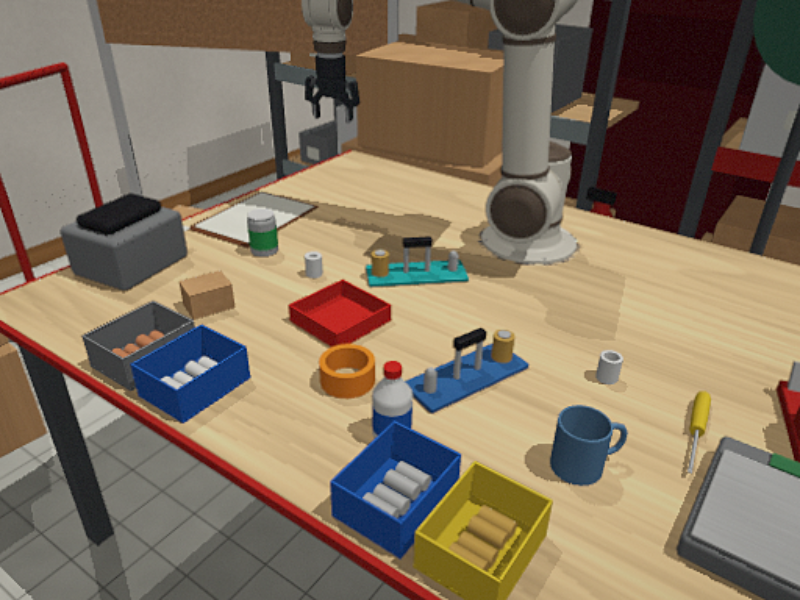

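View pics/d1.png

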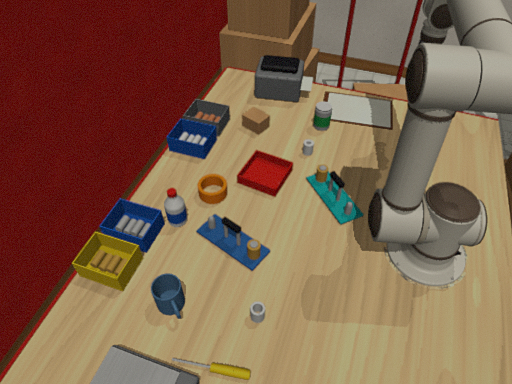

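The scene picture shows the blue carrier (centre about 468,372, with the bare pin end at 430,380 and the brass one at 503,345). The sleeves are at (313,264) and (610,367), the tray at (340,312) and the turquoise look-alike at (416,270). The side picture shows the same sleeves at (308,147) and (257,312). Next I'll enlarge both views of each sleeve and the carrier.

```bash
python3 - <<'E'
from h import *
a=cv2.imread('pics/s1.png'); d=cv2.imread('pics/d1.png')
def cr(im,u,v,w,h,s): return cv2.resize(im[v-h:v+h,u-w:u+w],None,fx=s,fy=s,interpolation=cv2.INTER_CUBIC)
top=np.hstack([cr(a,200,168,20,20,5),cr(a,390,234,20,20,5),cr(d,308,147,20,20,5),cr(d,257,312,20,20,5)])
bot_=np.hstack([cr(d,233,235,50,40,5)[:, :],cr(a,300,236,30,40,5)])
cv2.imwrite('pics/c1.png',np.vstack([top,bot_]))
c=load('s1.png');e=load('d1.png')
k=512/800
for n,u,v,z in [('slA top',313,257,.05),('slB top',610,355,.05),('handle',470,338,.086),('pin top',430,373,.056),('brass top',503,334,.062)]: print('scene',n,px2w(c,u*k,v*k,z).round(4))
for n,u,v,z in [('slA top',308,143,.05),('slB top',257,305,.05),('handle',232,226,.086),('pin top',211,217,.056),('brass top',254,243,.062),('tray',265,173,.0)]: print('side',n,px2w(e,u,v,z).round(4))
E
```

```text
scene slA top [ 0.4619 -0.3144  0.05  ]
scene slB top [0.4207 0.3624 0.05  ]
scene handle [0.5717 0.1566 0.086 ]
scene pin top [0.6645 0.1341 0.056 ]
scene brass top [0.4932 0.1835 0.062 ]
side slA top [ 0.4551 -0.3154  0.05  ]
side slB top [0.4261 0.3585 0.05  ]
side handle [0.5709 0.1611 0.086 ]
side pin top [0.6544 0.1287 0.056 ]
side brass top [0.4954 0.1816 0.062 ]
side tray [ 0.572  -0.1619  0.    ]
```

View pics/c1.png

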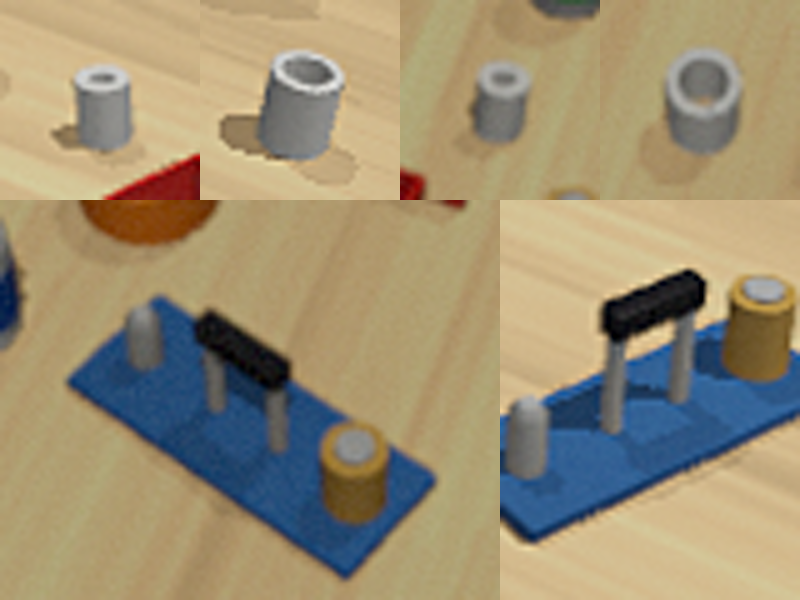

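The enlarged views show sleeve A (scene 200,168) has the narrow bore and sleeve B (390,234) the wide bore. The carrier's yaw is about -17°, with the pin towards +x. Next I'll get neighbour positions and the first deltas.

```bash
cat >> h.py <<'E'
def go(p,yaw=None,o=None):
    o=o or bot.get_obs(); Rt=R.from_euler('xyz',o['tcp_rot'],degrees=True)
    t=Rt.inv().apply(np.array(p)-o['ee_pos'])*1000
    print('tool travel mm',t.round(1), 'dyaw tool-z rad', None if yaw is None else round(-np.radians(yaw-o['tcp_rot'][2]),3))
E
python3 - <<'E'
from h import *
c=load('s1.png');e=load('d1.png');k=512/800
for n,u,v,z in [('tray rim',340,311.5,.04),('tin top',262,213,.1),('bottle cap',393,368,.14),('tape top',348,357,.048),('carton top',206,282,.06),('mug top',584,415,.09)]: print(n,px2w(c,u*k,v*k,z).round(3))
for n,u,v,z in [('tin top',324,106,.1),('bottle cap',172,192,.14),('tape top',212,186,.048),('tray rim l',238,176,.04),('tray rim r',293,164,.04)]: print('side',n,px2w(e,u,v,z).round(3))
go([.46,-.315,.15])
E
```

```text
tray rim [ 0.589 -0.13   0.04 ]
tin top [ 0.437 -0.495  0.1  ]
bottle cap [0.779 0.138 0.14 ]
tape top [ 0.705 -0.014  0.048]
carton top [ 0.691 -0.403  0.06 ]
mug top [0.648 0.397 0.09 ]
side tin top [ 0.439 -0.493  0.1  ]
side bottle cap [0.77  0.138 0.14 ]
side tape top [ 0.707 -0.     0.048]
side tray rim l [ 0.644 -0.08   0.04 ]
side tray rim r [ 0.48  -0.199  0.04 ]
tool travel mm [ 374.9 -137.1   80.9] dyaw tool-z rad None
```

```bash
python3 -m crank '[{"gripper":85,"travel":[47,-17,6],"twist":[0,0,0]},{"gripper":85,"travel":[47,-17,6],"twist":[0,0,0]},{"gripper":85,"travel":[47,-17,6],"twist":[0,0,0]},{"gripper":85,"travel":[47,-17,6],"twist":[0,0,0]},{"gripper":85,"travel":[47,-17,6],"twist":[0,0,0]},{"gripper":85,"travel":[47,-17,6],"twist":[0,0,0]},{"gripper":85,"travel":[47,-17,6],"twist":[0,0,0]},{"gripper":85,"travel":[46,-18,6],"twist":[0,0,0]},{"gripper":85,"travel":[0,0,0],"twist":[0,0,0]},{"gripper":85,"travel":[0,0,0],"twist":[0,0,0]}]' 30
python3 - <<'E'
from h import *
snap('wrist','w2.png')
E
```

```text
time: 1.4
ee_pos: [0.46, -0.3153, 0.1831]
tcp_rot: [-180.0, 0.0, 13.4]
wrist_force: [0.3, -0.3, 0.2]
opening: 0.0846
grasp_force: 0.0
```

View pics/w2.png

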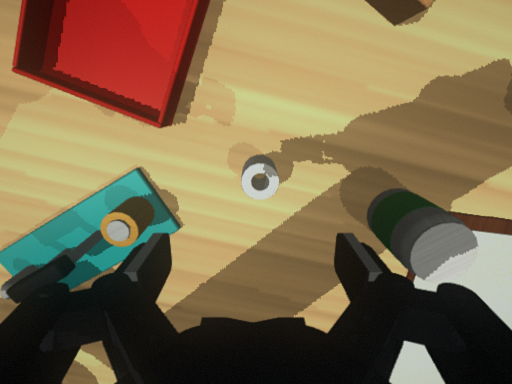

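The wrist view shows sleeve A's top ring at (260,181), with a narrow bore. The tray's near corner is at (162,126), its left corner at (13,70), and the turquoise look-alike is to the left.

```bash
python3 - <<'E'
from h import *
c=load('w2.png')
p=px2w(c,260,181,.05); print(p)
for u,v in [(162,126),(13,70)]: print(px2w(c,u,v,.0),px2w(c,u,v,.04))
go([p[0],p[1],.018])
E
```

```text
[ 0.45711333 -0.3240844   0.05      ]
[ 0.48131088 -0.20452352  0.        ] [ 0.48728832 -0.21617057  0.04      ]
[ 0.50384031 -0.03686634  0.        ] [ 0.50704332 -0.06915982  0.04      ]
tool travel mm [ -4.4   7.6 165.3] dyaw tool-z rad None
```

```bash
python3 -m crank '[{"gripper":85,"travel":[-3,5,50],"twist":[0,0,0]},{"gripper":85,"travel":[0,0,55],"twist":[0,0,0]},{"gripper":85,"travel":[0,0,40],"twist":[0,0,0]},{"gripper":85,"travel":[0,0,18],"twist":[0,0,0]},{"gripper":85,"travel":[0,0,0],"twist":[0,0,0]},{"gripper":30,"travel":[0,0,0],"twist":[0,0,0]},{"gripper":30,"travel":[0,0,0],"twist":[0,0,0]},{"gripper":30,"travel":[0,0,0],"twist":[0,0,0]},{"gripper":30,"travel":[0,0,0],"twist":[0,0,0]},{"gripper":30,"travel":[0,0,0],"twist":[0,0,0]}]' 30
python3 - <<'E'
from h import *
o=bot.get_obs(); go([.572,-.148,o['ee_pos'][2]+.08])
E
```

```text
time: 2.7
ee_pos: [0.4591, -0.3214, 0.0219]
tcp_rot: [179.9, -0.1, 13.3]
wrist_force: [-0.7, 0.8, 6.2]
opening: 0.0396
grasp_force: 29.9
tool travel mm [ 150.  -142.5  -80. ] dyaw tool-z rad None
```

```bash
python3 -m crank '[{"gripper":30,"travel":[0,0,-35],"twist":[0,0,0]},{"gripper":30,"travel":[0,0,-45],"twist":[0,0,0]},{"gripper":30,"travel":[30,-28,0],"twist":[0,0,0]},{"gripper":30,"travel":[40,-38,0],"twist":[0,0,0]},{"gripper":30,"travel":[40,-38,0],"twist":[0,0,0]},{"gripper":30,"travel":[40,-38,0],"twist":[0,0,0]},{"gripper":30,"travel":[0,0,0],"twist":[0,0,0]},{"gripper":30,"travel":[0,0,0],"twist":[0,0,0]},{"gripper":30,"travel":[0,0,30],"twist":[0,0,0]}]'
python3 - <<'E'
from h import *
snap('wrist','w3.png')
E
```

```text
time: 3.82
ee_pos: [0.5727, -0.1496, 0.0726]
tcp_rot: [179.9, -0.2, 13.3]
wrist_force: [-0.4, -0.0, -0.7]
opening: 0.0392
grasp_force: 30.6
```

View pics/w3.png

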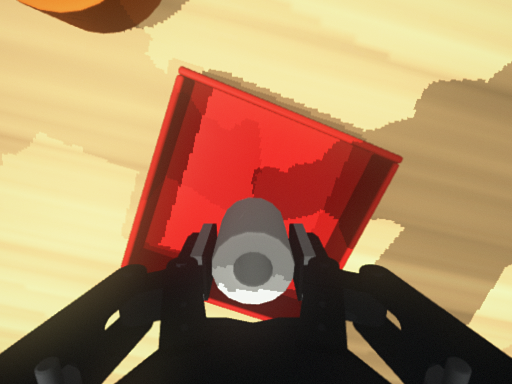

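```bash
python3 -m crank '[{"gripper":30,"travel":[0,0,20],"twist":[0,0,0]},{"gripper":30,"travel":[0,0,15],"twist":[0,0,0]},{"gripper":30,"travel":[0,0,6],"twist":[0,0,0]},{"gripper":30,"travel":[0,0,0],"twist":[0,0,0]},{"gripper":62,"travel":[0,0,0],"twist":[0,0,0]},{"gripper":62,"travel":[0,0,0],"twist":[0,0,0]},{"gripper":62,"travel":[0,0,0],"twist":[0,0,0]},{"gripper":62,"travel":[0,0,-35],"twist":[0,0,0]},{"gripper":62,"travel":[0,0,-55],"twist":[0,0,0]},{"gripper":85,"travel":[0,0,-60],"twist":[0,0,0]},{"gripper":85,"travel":[0,0,0],"twist":[0,0,0]}]'
python3 - <<'E'
from h import *
c=load('w3.png')
for u,v in [(182,70),(401,158)]: print(px2w(c,u,v,.04))
print('sleeve top', px2w(c,254,265,.1007))
snap('wrist','w4.png')
go([.425,.36,.19],-17)
E
```

```text
time: 5.25
ee_pos: [0.5736, -0.1486, 0.1852]
tcp_rot: [179.8, -0.4, 13.3]
wrist_force: [0.4, -0.2, -0.1]
opening: 0.0846
grasp_force: 0.0
[ 0.65113786 -0.08953537  0.04      ]
[ 0.63164536 -0.23292474  0.04      ]
sleeve top [ 0.5725356  -0.15061853  0.1007    ]
tool travel mm [ -26.4 -528.7   -9.3] dyaw tool-z rad 0.53
```

```bash
python3 -m crank '[{"gripper":85,"travel":[5,-46,-6],"twist":[0,0,0.18]},{"gripper":85,"travel":[5,-46,-6],"twist":[0,0,0.18]},{"gripper":85,"travel":[20,-42,-6],"twist":[0,0,0.17]},{"gripper":85,"travel":[25,-40,-6],"twist":[0,0,0]},{"gripper":85,"travel":[25,-40,-6],"twist":[0,0,0]},{"gripper":85,"travel":[10,-30,-6],"twist":[0,0,0]},{"gripper":85,"travel":[0,0,0],"twist":[0,0,0]},{"gripper":85,"travel":[0,0,0],"twist":[0,0,0]}]'
python3 - <<'E'
from h import *
a,c=snap('wrist','w5.png')
E
```

```text
time: 6.3
ee_pos: [0.6497, -0.0367, 0.2215]
tcp_rot: [-174.9, 0.3, -5.4]
wrist_force: [-0.7, -0.1, -0.6]
opening: 0.0849
grasp_force: 0.0
```

View pics/w5.png

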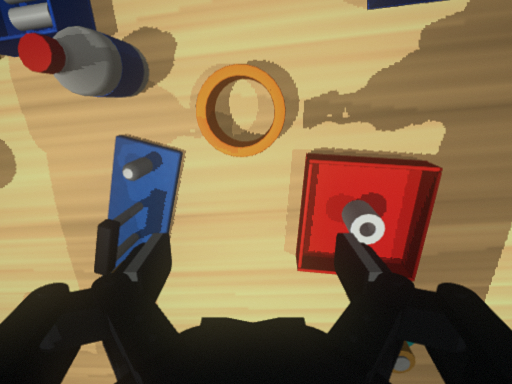

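The wrist view shows the narrow sleeve standing in the tray at (367,228) and the carrier on the left with its pin top at (131,172). The tool lagged and tilted 5°, so I'll fix that on the next leg.

```bash
cat >> h.py <<'E'
def go2(p,yaw,o=None):
    o=o or bot.get_obs(); Rt=R.from_euler('xyz',o['tcp_rot'],degrees=True); Rg=R.from_euler('xyz',[180,0,yaw],degrees=True)
    print('pos',o['ee_pos'].round(4),np.round(o['tcp_rot'],1),'twist(now frame)',(Rt.inv()*Rg).as_rotvec().round(3),'travel now-frame',(Rt.inv().apply(np.array(p)-o['ee_pos'])*1000).round(1),'travel goal-frame',(Rg.inv().apply(np.array(p)-o['ee_pos'])*1000).round(1))
E
python3 - <<'E'
from h import *
c=load('w5.png')
print('pin top',px2w(c,131,171,.056))
for u,v in [(117,135),(185,150)]: print(px2w(c,u,v,.012))
go2([.52,.13,.24],-17)
E
```

```text
pin top [0.65874389 0.12118492 0.056     ]
[0.69883919 0.15500319 0.012     ]
[0.67188368 0.0673859  0.012     ]
pos [ 0.6496 -0.0369  0.2218] [-174.9    0.3   -5.4] twist(now frame) [-0.089  0.015  0.201] travel now-frame [-145.  -154.8   -3.6] travel goal-frame [-172.8 -121.7  -18.2]
```

```bash
python3 -m crank '[{"gripper":85,"travel":[0,0,0],"twist":[-0.045,0.008,0.1]},{"gripper":85,"travel":[0,0,0],"twist":[-0.045,0.008,0.1]},{"gripper":85,"travel":[-35,-24,-3],"twist":[0,0,0]},{"gripper":85,"travel":[-35,-24,-3],"twist":[0,0,0]},{"gripper":85,"travel":[-35,-24,-3],"twist":[0,0,0]},{"gripper":85,"travel":[-35,-24,-4],"twist":[0,0,0]},{"gripper":85,"travel":[-33,-25,-4],"twist":[0,0,0]},{"gripper":85,"travel":[0,0,0],"twist":[0,0,0]},{"gripper":85,"travel":[0,0,0],"twist":[0,0,0]}]'
python3 - <<'E'
from h import *
a,c=snap('wrist','w6.png')
go2([.424,.361,.24],-17)
E
```

```text
time: 7.48
ee_pos: [0.4784, -0.0163, 0.2476]
tcp_rot: [-174.8, 0.0, -5.0]
wrist_force: [1.0, -0.0, 0.8]
opening: 0.0853
grasp_force: 0.0
pos [ 0.4786 -0.0163  0.2473] [-1.747e+02  1.000e-01 -5.000e+00] twist(now frame) [-0.091  0.011  0.209] travel now-frame [ -87.4 -368.8   41.4] travel goal-frame [-162.5 -344.9    7.3]
```

View pics/w6.png

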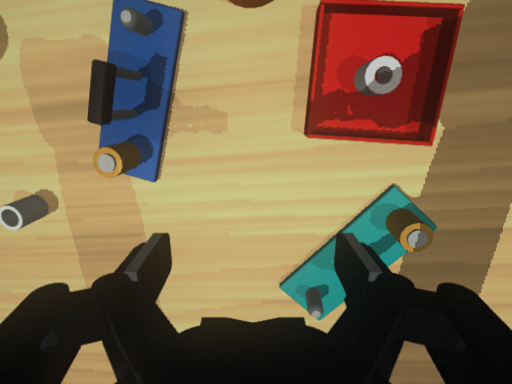

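The carrier is at the upper left, with its pin at (130,17), handle at (102,92) and brass sleeve at (108,161). The wide sleeve is at (10,217). The tool didn't turn, so I'll check the joint angles.

```bash
python3 - <<'E'
from h import *
o=bot.get_obs(); print(np.round(o['q'],2))
c=load('w6.png')
print('handle top',px2w(c,98,92,.096),'brass',px2w(c,108,162,.062),'sleeve',px2w(c,10,216,.05))
E
```

```text
[ -5.07  -4.41   2.32  96.8    5.25 179.94]
handle top [0.57666    0.15219235 0.096     ] brass [0.49659481 0.1816818  0.062     ] sleeve [0.42702374 0.36004547 0.05      ]
```

```bash
python3 -m crank '[{"gripper":85,"travel":[0,0,0],"twist":[-0.09,0.01,0]},{"gripper":85,"travel":[0,0,0],"twist":[0,0,-0.18]},{"gripper":85,"travel":[0,0,0],"twist":[0,0,-0.18]},{"gripper":85,"travel":[0,0,0],"twist":[0,0,-0.18]},{"gripper":85,"travel":[0,0,0],"twist":[0,0,-0.18]},{"gripper":85,"travel":[0,0,0],"twist":[0,0,-0.18]},{"gripper":85,"travel":[0,0,0],"twist":[0,0,-0.18]},{"gripper":85,"travel":[0,0,0],"twist":[0,0,-0.18]},{"gripper":85,"travel":[0,0,0],"twist":[0,0,-0.18]},{"gripper":85,"travel":[0,0,0],"twist":[0,0,-0.18]},{"gripper":85,"travel":[0,0,0],"twist":[0,0,-0.18]},{"gripper":85,"travel":[0,0,0],"twist":[0,0,-0.18]}]'
python3 - <<'E'
from h import *
go2([.426,.36,.18],163)
E
```

```text
time: 9.02
ee_pos: [0.4779, -0.0302, 0.2469]
tcp_rot: [179.3, -0.5, 109.8]
wrist_force: [-0.1, 0.3, 0.5]
opening: 0.085
grasp_force: 0.0
pos [ 0.4779 -0.0302  0.2469] [179.3  -0.5 109.8] twist(now frame) [ 0.015 -0.002 -0.928] travel now-frame [384.1  82.6  70.9] travel goal-frame [163.7 357.9  66.9]
```

```bash
python3 -m crank '[{"gripper":85,"travel":[0,0,0],"twist":[0.015,-0.002,-0.185]},{"gripper":85,"travel":[0,0,0],"twist":[0,0,-0.185]},{"gripper":85,"travel":[0,0,0],"twist":[0,0,-0.185]},{"gripper":85,"travel":[0,0,0],"twist":[0,0,-0.185]},{"gripper":85,"travel":[0,0,0],"twist":[0,0,-0.185]},{"gripper":85,"travel":[27,55,0],"twist":[0,0,0]},{"gripper":85,"travel":[27,55,0],"twist":[0,0,0]},{"gripper":85,"travel":[27,55,0],"twist":[0,0,0]},{"gripper":85,"travel":[27,55,0],"twist":[0,0,0]},{"gripper":85,"travel":[27,55,20],"twist":[0,0,0]},{"gripper":85,"travel":[26,55,20],"twist":[0,0,0]},{"gripper":85,"travel":[0,25,25],"twist":[0,0,0]}]'
python3 -m crank '[{"gripper":85,"travel":[0,0,0],"twist":[0,0,0]},{"gripper":85,"travel":[0,0,0],"twist":[0,0,0]}]'
python3 - <<'E'
from h import *
a,c=snap('wrist','w7.png')
cv2.imwrite('pics/w7.png',a[:,:,::-1])
go2([.426,.36,.025],163)
E
```

```text
time: 10.52
ee_pos: [0.4303, 0.3571, 0.1838]
tcp_rot: [179.9, -0.3, 162.7]
wrist_force: [0.8, 0.3, -0.6]
opening: 0.0847
grasp_force: 0.0
time: 10.78
ee_pos: [0.4311, 0.3536, 0.1852]
tcp_rot: [179.9, -0.3, 162.5]
wrist_force: [0.3, -0.2, -0.4]
opening: 0.0853
grasp_force: 0.0
pos [0.4313 0.3535 0.1859] [179.9  -0.2 162.5] twist(now frame) [ 0.003 -0.004 -0.009] travel now-frame [  6.4   4.2 160.9] travel goal-frame [  6.9   4.7 160.9]
```

View pics/w7.png

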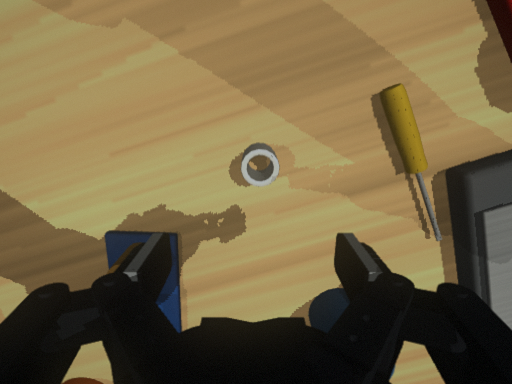

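The wide sleeve's ring is at (260,168), with a clearly wide bore.

```bash
python3 - <<'E'
from h import *
c=load('w7.png'); p=px2w(c,260,168,.05); print(p)
go2([p[0],p[1],.025],163)
E
```

```text
[0.42375965 0.36337376 0.05      ]
pos [0.4313 0.3535 0.1859] [179.9  -0.2 162.5] twist(now frame) [ 0.003 -0.004 -0.009] travel now-frame [  9.5   6.8 160.9] travel goal-frame [ 10.1   7.3 160.9]
```

```bash
python3 -m crank '[{"gripper":85,"travel":[5,3,45],"twist":[0,0,0]},{"gripper":85,"travel":[5,4,55],"twist":[0,0,0]},{"gripper":85,"travel":[0,0,42],"twist":[0,0,0]},{"gripper":85,"travel":[0,0,18],"twist":[0,0,0]},{"gripper":85,"travel":[0,0,0],"twist":[0,0,0]},{"gripper":30,"travel":[0,0,0],"twist":[0,0,0]},{"gripper":30,"travel":[0,0,0],"twist":[0,0,0]},{"gripper":30,"travel":[0,0,0],"twist":[0,0,0]},{"gripper":30,"travel":[0,0,0],"twist":[0,0,0]},{"gripper":30,"travel":[0,0,0],"twist":[0,0,0]},{"gripper":30,"travel":[0,0,-40],"twist":[0,0,0]},{"gripper":30,"travel":[0,0,-60],"twist":[0,0,0]}]' 30
python3 - <<'E'
from h import *
go2([.656,.123,.12],163)
E
```

```text
time: 12.32
ee_pos: [0.4223, 0.3634, 0.1253]
tcp_rot: [-180.0, -0.3, 162.5]
wrist_force: [0.4, 0.7, 1.0]
opening: 0.0385
grasp_force: 30.7
pos [0.4223 0.3634 0.1253] [-180.    -0.3  162.5] twist(now frame) [-0.    -0.006 -0.008] travel now-frame [-295.1 -159.1    3.7] travel goal-frame [-293.8 -161.5    5.3]
```

```bash
cat > fit.py <<'E'
from h import *
from scipy.optimize import least_squares
P={'pin':(.085,0,.055),'brass':(-.085,0,.062),'h':(0,0,.096),'c++':(.115,.045,.012),'c+-':(.115,-.045,.012),'c-+':(-.115,.045,.012),'c--':(-.115,-.045,.012)}
O={'w5.png':[('pin',131,171),('c++',117,135),('c+-',185,150)],
'w6.png':[('pin',128,17),('brass',108,162),('h',98,92),('c--',157,180)],
'd1.png':[('pin',211.6,217),('brass',254,244.4),('c++',196.6,231),('c-+',252.4,269.6),('c--',270,251),('c+-',215,214.4)],
's1.png':[('pin',275.6,236.4),('brass',322.6,214),('c++',277,262.5)]}
def res(x,fs):
    c,s=np.cos(x[2]),np.sin(x[2]); out=[]
    for f in fs:
        C=load(f); S=1000/ (600 if f[0]!='w' else 1000)
        for n,u,v in O[f]:
            a,b,z=P[n]; out+=list(w2px(C,[x[0]+c*a-s*b,x[1]+s*a+c*b,z])-[u,v])
    return np.array(out)
for fs in [['w5.png'],['w6.png'],['d1.png'],['s1.png'],list(O)]:
    r=least_squares(res,[.572,.155,-.3],args=(fs,),loss='soft_l1'); x=r.x
    print(fs,x[:2].round(4),np.degrees(x[2]).round(1),'pin',(x[:2]+.085*np.array([np.cos(x[2]),np.sin(x[2])])).round(4),'rms',np.sqrt(np.mean(res(x,fs)**2)).round(2))
E
python3 fit.py
```

```text
['w5.png'] [0.5765 0.147 ] -17.8 pin [0.6574 0.121 ] rms 0.76
['w6.png'] [0.5765 0.1522] -19.6 pin [0.6566 0.1237] rms 1.26
['d1.png'] [0.5727 0.1594] -20.0 pin [0.6526 0.1304] rms 0.75
['s1.png'] [0.5742 0.1578] -19.0 pin [0.6546 0.1301] rms 0.22
['w5.png', 'w6.png', 'd1.png', 's1.png'] [0.5762 0.1526] -19.9 pin [0.6561 0.1236] rms 1.6
```

```bash
python3 -m crank '[{"gripper":30,"travel":[0,0,-20],"twist":[0,-0.005,0.035]},{"gripper":30,"travel":[-38,-22,0],"twist":[0,0,0]},{"gripper":30,"travel":[-38,-22,0],"twist":[0,0,0]},{"gripper":30,"travel":[-38,-22,0],"twist":[0,0,0]},{"gripper":30,"travel":[-38,-22,0],"twist":[0,0,0]},{"gripper":30,"travel":[-38,-20,0],"twist":[0,0,0]},{"gripper":30,"travel":[-38,-20,0],"twist":[0,0,0]},{"gripper":30,"travel":[-30,-10,0],"twist":[0,0,0]},{"gripper":30,"travel":[-20,-6,0],"twist":[0,0,0]},{"gripper":30,"travel":[0,0,0],"twist":[0,0,0]},{"gripper":30,"travel":[0,0,0],"twist":[0,0,0]}]'
python3 - <<'E'
from h import *
go2([.655,.127,.105],160.5)
E
```

```text
time: 13.7
ee_pos: [0.6367, 0.1359, 0.1449]
tcp_rot: [179.9, 0.0, 160.5]
wrist_force: [0.3, 0.0, 0.5]
opening: 0.0384
grasp_force: 30.7
pos [0.6367 0.1359 0.1449] [179.9   0.  160.5] twist(now frame) [0.002 0.    0.   ] travel now-frame [-20.2  -2.3  39.9] travel goal-frame [-20.2  -2.2  39.9]
```

```bash
python3 -m crank '[{"gripper":30,"travel":[-10,-1,10],"twist":[0,0,0]},{"gripper":30,"travel":[-10,-1,20],"twist":[0,0,0]},{"gripper":30,"travel":[0,0,12],"twist":[0,0,0]},{"gripper":30,"travel":[0,0,0],"twist":[0,0,0]},{"gripper":30,"travel":[0,0,0],"twist":[0,0,0]}]'
python3 - <<'E'
from h import *
o=bot.get_obs();print(o['ee_pos'])
a,c=snap('scene','s2.png'); b,d=snap('side','d2.png'); w,e=snap('wrist','w8.png')
p=o['ee_pos'];print('px',w2px(c,p),w2px(d,p),w2px(e,p))
u,v=[int(t) for t in w2px(c,p)]; s,t=[int(t) for t in w2px(d,p)]
L=cv2.resize(a[v-30:v+30,u-30:u+30],(400,400),interpolation=2); M=cv2.resize(b[t-30:t+30,s-30:s+30],(400,400),interpolation=2)
print(u-30,v-30,s-30,t-30)
cv2.imwrite('pics/c2.png',np.hstack([L,M])[:,:,::-1])
E
```

```text
time: 14.32
ee_pos: [0.6554, 0.1271, 0.1036]
tcp_rot: [179.9, 0.1, 160.5]
wrist_force: [-0.3, -0.5, -0.4]
opening: 0.0387
grasp_force: 30.7
[0.65543824 0.12712436 0.10357547]
px [275.57804801 221.73440196] [209.6204463  206.63575853] [253.50734197 237.37942565]
245 191 179 176
```

View pics/c2.png

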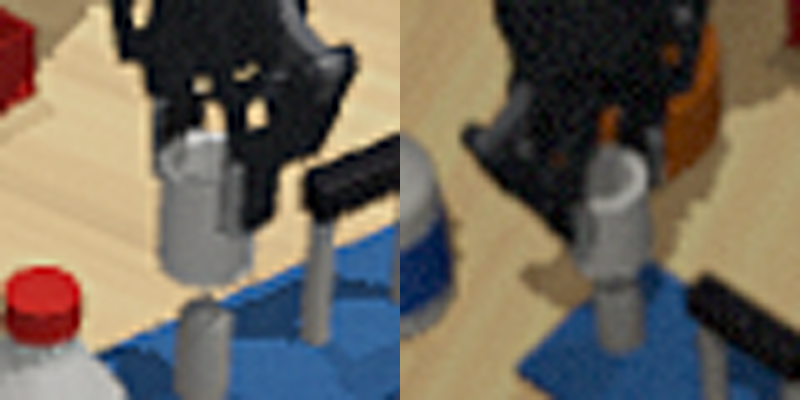

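The scene crop shows the sleeve axis near column 206 and the pin axis near 205. In the side crop the sleeve's bottom is at about 612 and the pin at about 620. I'll project vertical lines to quantify this.

```bash
python3 - <<'E'
from h import *
p=np.array([.6554,.1271,0]); k=400/60
for f,o,off in [('s2.png',(245,191),0),('d2.png',(179,176),400)]:
    c=load(f)
    for z in (.128,.103,.079,.055,.035,.012): 
        q=p.copy();q[2]=z; print(f,z,((w2px(c,q)-o+.5)*k-.5+[off,0]).round(1))
    for d in ([.005,0,.035],[0,.005,.035]): print((( w2px(c,p+d)-w2px(c,p+[0,0,.035]))*k).round(1))
E
```

```text
s2.png 0.128 [209.2 156.9]
s2.png 0.103 [206.6 208.8]
s2.png 0.079 [204.2 257.5]
s2.png 0.055 [201.8 305.1]
s2.png 0.035 [199.9 344. ]
s2.png 0.012 [197.7 387.8]
[-6.7  6.2]
[10.3  4.6]
d2.png 0.128 [602.5 171.6]
d2.png 0.103 [607.2 207.9]
d2.png 0.079 [611.5 241.7]
d2.png 0.055 [615.7 274.5]
d2.png 0.035 [619.2 301.1]
d2.png 0.012 [623. 331.]
[-9.8 -2.7]
[-4.2  7.9]
```

```bash
python3 -m crank '[{"gripper":30,"travel":[1,0,15],"twist":[0,0,0]},{"gripper":30,"travel":[0,0,10],"twist":[0,0,0]},{"gripper":30,"travel":[0,0,5],"twist":[0,0,0]},{"gripper":30,"travel":[0,0,4],"twist":[0,0,0]},{"gripper":30,"travel":[0,0,0],"twist":[0,0,0]}]'
```

```text
time: 15.1
ee_pos: [0.6545, 0.1274, 0.069]
tcp_rot: [179.9, 0.0, 160.5]
wrist_force: [0.0, 0.3, -1.1]
opening: 0.0384
grasp_force: 30.7
```

```bash
python3 -m crank '[{"gripper":30,"travel":[0,0,4],"twist":[0,0,0]},{"gripper":30,"travel":[0,0,4],"twist":[0,0,0]},{"gripper":30,"travel":[0,0,4],"twist":[0,0,0]},{"gripper":30,"travel":[0,0,0],"twist":[0,0,0]}]'
```

```text
time: 15.6
ee_pos: [0.6544, 0.1274, 0.0567]
tcp_rot: [179.9, 0.0, 160.5]
wrist_force: [-0.2, -0.8, -0.4]
opening: 0.0385
grasp_force: 30.7
```

```bash
python3 -m crank '[{"gripper":30,"travel":[0,0,5],"twist":[0,0,0]},{"gripper":30,"travel":[0,0,5],"twist":[0,0,0]},{"gripper":30,"travel":[0,0,4],"twist":[0,0,0]},{"gripper":30,"travel":[0,0,3],"twist":[0,0,0]},{"gripper":30,"travel":[0,0,0],"twist":[0,0,0]}]'
```

```text
time: 16.23
ee_pos: [0.6545, 0.1275, 0.0399]
tcp_rot: [179.9, 0.0, 160.5]
wrist_force: [-1.1, -0.1, -0.8]
opening: 0.0389
grasp_force: 30.7
```

```bash
python3 -m crank '[{"gripper":30,"travel":[0,0,2],"twist":[0,0,0]},{"gripper":30,"travel":[0,0,1],"twist":[0,0,0]},{"gripper":65,"travel":[0,0,0],"twist":[0,0,0]},{"gripper":65,"travel":[0,0,0],"twist":[0,0,0]},{"gripper":65,"travel":[0,0,0],"twist":[0,0,0]},{"gripper":65,"travel":[0,0,-30],"twist":[0,0,0]},{"gripper":65,"travel":[0,0,-50],"twist":[0,0,0]},{"gripper":85,"travel":[0,0,-40],"twist":[0,0,0]},{"gripper":85,"travel":[0,0,0],"twist":[0,0,0]},{"gripper":85,"travel":[0,0,0],"twist":[0,0,0]}]'
python3 - <<'E'
from h import *
o=bot.get_obs();print(o['ee_pos'])
a,c=snap('scene','s3.png'); b,d=snap('side','d3.png'); w,e=snap('wrist','w9.png')
L=cv2.resize(a[200:270,265:335],(350,350),interpolation=2); M=cv2.resize(b[200:270,195:275],(400,350),interpolation=2)
W=cv2.resize(w,(333,250)); 
im=np.zeros((600,750,3),np.uint8); im[:350,:350]=L; im[:350,350:]=M; im[350:,:333]=W
im[350:,340:740]=cv2.resize(w[140:300,128:384],(400,250))
cv2.imwrite('pics/c3.png',im[:,:,::-1])
E
```

```text
time: 17.48
ee_pos: [0.6543, 0.1272, 0.1564]
tcp_rot: [179.9, 0.0, 160.5]
wrist_force: [-0.2, 0.5, 0.6]
opening: 0.0849
grasp_force: 0.0
[0.65430472 0.12721927 0.15636581]
```

View pics/c3.png

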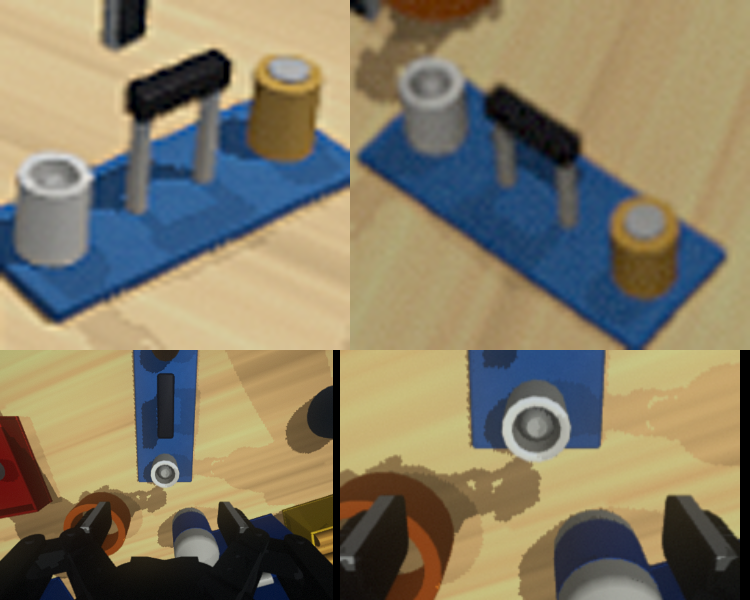

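The sleeve is fully down on the pin in all three views. In the wrist view the handle is at about (254,86) and parallel to the tool's x axis. Next is the handle position.

```bash
python3 - <<'E'
from h import *
c=load('w9.png'); w=cv2.imread('pics/w9.png')
m=(w[10:170,200:310].max(2)<45).astype(np.uint8)
n,l,s,ce=cv2.connectedComponentsWithStats(m)
for i in range(1,n):
    if s[i,4]>100: print(s[i],ce[i]+[200,10])
print('sleeve',px2w(c,253,187,.062),'handle',px2w(c,254.5,85.5,.096))
y=np.radians(-19.5); print('pred from pin', np.array([.6545,.1275])-.085*np.array([np.cos(y),np.sin(y)]))
h=px2w(c,254.5,85.5,.096); go2([h[0],h[1],.13],160.5)
E
```

```text
[  42   26   26  100 1818] [252.83113311  93.45489549]
sleeve [0.65200194 0.12760212 0.062     ] handle [0.57496669 0.15586585 0.096     ]
pred from pin [0.57437547 0.15587358]
pos [0.6539 0.1271 0.1555] [ 1.799e+02 -1.000e-01  1.605e+02] twist(now frame) [ 0.001 -0.001  0.   ] travel now-frame [83.9  0.8 25.6] travel goal-frame [84.   0.8 25.5]
```

```bash
python3 -m crank '[{"gripper":85,"travel":[40,1,0],"twist":[0,0,0]},{"gripper":85,"travel":[40,0,0],"twist":[0,0,0]},{"gripper":85,"travel":[3,0,25],"twist":[0,0,0]},{"gripper":85,"travel":[0,0,40],"twist":[0,0,0]},{"gripper":85,"travel":[0,0,23],"twist":[0,0,0]},{"gripper":85,"travel":[0,0,0],"twist":[0,0,0]},{"gripper":10,"travel":[0,0,0],"twist":[0,0,0]},{"gripper":10,"travel":[0,0,0],"twist":[0,0,0]},{"gripper":10,"travel":[0,0,0],"twist":[0,0,0]},{"gripper":10,"travel":[0,0,0],"twist":[0,0,0]},{"gripper":10,"travel":[0,0,0],"twist":[0,0,0]},{"gripper":10,"travel":[0,0,0],"twist":[0,0,0]}]' 80
```

```text
time: 19.12
ee_pos: [0.5769, 0.1558, 0.0699]
tcp_rot: [179.9, 0.1, 160.5]
wrist_force: [-0.9, -2.9, 6.0]
opening: 0.0168
grasp_force: 79.6
```

```bash
python3 -m crank '[{"gripper":10,"travel":[0,0,-5],"twist":[0,0,0]},{"gripper":10,"travel":[0,0,-12],"twist":[0,0,0]},{"gripper":10,"travel":[0,0,-16],"twist":[0,0,0]},{"gripper":10,"travel":[0,0,-18],"twist":[0,0,0]},{"gripper":10,"travel":[0,0,-18],"twist":[0,0,0]},{"gripper":10,"travel":[0,0,-16],"twist":[0,0,0]},{"gripper":10,"travel":[0,0,-10],"twist":[0,0,0]},{"gripper":10,"travel":[0,0,-5],"twist":[0,0,0]},{"gripper":10,"travel":[0,0,0],"twist":[0,0,0]},{"gripper":10,"travel":[0,0,0],"twist":[0,0,0]},{"gripper":10,"travel":[0,0,0],"twist":[0,0,0]},{"gripper":10,"travel":[0,0,0],"twist":[0,0,0]}]' 80
python3 - <<'E'
from h import *
o=bot.get_obs();print(o['ee_pos'],o['torque'],np.abs(o['qd']).max())
b,d=snap('side','d4.png'); a,c=snap('scene','s4.png')
# level check: blue plate edge and brass/sleeve tops at expected pixels
y=np.radians(-19.5);t=o['ee_pos'];dz=t[2]-.0699
for f,n in [('d4.png',b),('s4.png',a)]:
    C=load(f); hsv=cv2.cvtColor(n,cv2.COLOR_RGB2HSV)
    M=np.zeros(n.shape[:2],np.uint8)
    P=[[.115,.045],[.115,-.045],[-.115,-.045],[-.115,.045]]
    q=[w2px(C,[.5752+np.cos(y)*u-np.sin(y)*v,.156+np.sin(y)*u+np.cos(y)*v,.012+dz]) for u,v in P]
    blue=((hsv[...,0]>100)&(hsv[...,0]<118)&(hsv[...,1]>150)).astype(np.uint8)
    k,l,s,ce=cv2.connectedComponentsWithStats(blue); m=np.mean(q,0)
    i=min((i for i in range(1,k) if s[i,4]>500),key=lambda i:np.hypot(*(ce[i]-m)))
    ys,xs=np.where(l==i); 
    print(f,np.round(q,1).tolist()); print([(xs[j],ys[j]) for j in (xs.argmin(),ys.argmin(),xs.argmax(),ys.argmax())])
E
```

```text
time: 20.62
ee_pos: [0.5764, 0.1558, 0.1689]
tcp_rot: [179.9, 0.0, 160.5]
wrist_force: [-0.6, -0.3, -6.7]
opening: 0.0167
grasp_force: 78.5
[0.57640483 0.15581964 0.16891635] [-0.04569875 -0.02107939 -0.00318345] 0.11374330065342786
d4.png [[191.7, 209.4], [212.2, 191.8], [271.9, 229.0], [252.1, 249.7]]
[(np.int64(194), np.int64(210)), (np.int64(217), np.int64(202)), (np.int64(270), np.int64(231)), (np.int64(251), np.int64(250))]
s4.png [[277.3, 232.0], [256.7, 215.0], [320.6, 189.9], [342.7, 204.0]]
[(np.int64(259), np.int64(216)), (np.int64(316), np.int64(193)), (np.int64(341), np.int64(204)), (np.int64(277), np.int64(233))]
```

```bash
python3 -c "
from workcell import bot
print(bot.job_done())"
```

```text
the job is handed in; nothing more can be done
None
```

I handed the job in at about 21 s of robot time: the wide sleeve is fully down on the pin, the narrow one is in the red tray, and the carrier is held level and steady about 10 cm up by its handle; the hand-in gave no verdict.

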